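# Nest the washed sample beakers upside down on the drying peg

### The arm

A 7-joint arm with a two-finger parallel gripper is mounted at the origin on the work surface. World frame = base frame: x ahead of the robot, y to its left, z up, the work surface at z = 0. Lengths are in m, angles in degrees, forces in N, time in s.
With the tool pointing down it reaches from about 0.35 to 0.775 m from the base axis. Payload 3.1 kg.
Tool frame: the origin (TCP) lies on the centre line of the jaws, within the pads' length; the fingertips stand 17 mm ahead of it and the grasp point (between the pads) lies 2 mm behind it (robot.tip_reach is the distance from the TCP to the fingertips, in m); z points along the fingers, y is the direction in which the jaws open and shut (so a half turn about z gives the same grasp; the last joint's range is limited). The gripper opens to 85 mm and grips with 20 to 120 N. Pads are 22 mm wide; open, the fingers measure 114 mm over their backs; the gripper's body (76 mm by 85 mm) begins 54 mm behind the grasp point. The pads swing forward as they close: fully open they stand 13 mm farther back than shut.
Start: joints at [-66.446, 17.813, 0.802, 86.603, -0.252, 75.585, -1.558], TCP at [0.241, 0.495, 0.248] pointing down, gripper open.
Joint ranges: [-154.91, 154.91], [-16.99, 109.72], [-72.82, 74.43], [7.12, 147.25], [-82.49, 262.49], [11.32, 116.49], [-174.64, 174.64]. Speed limits (degrees/s): [159.86, 159.86, 180, 180, 180, 180, 180].

### API

Orientations are given as [roll, pitch, yaw] about the fixed x, y, z axes, in that order (R = Rz(yaw) Ry(pitch) Rx(roll)).
In Python, from station import robot, fingers, vision, workorder, recognise gives the robot as it stands. Calls block until the motion is done:
- robot.move_to(position, orientation): joint-space move of the TCP to a pose.
- robot.line_to(position, orientation=None, velocity=0.15, f_stop=None): straight line of the TCP; orientation=None keeps the orientation; velocity is the mean speed in m/s. With f_stop (N) it stops when the force on the tool has changed by that much, and returns True; else False.
- robot.move_j(angles): joint-space move.
- fingers.gripper_to(opening, force=None): opening from 0.0 (shut) to 1.0 (fully open); force is the grip in N (None keeps the last); returns when the fingers have stopped.
- robot.pause(seconds).
- robot.inverse_kinematics(position, orientation): joint angles nearest the present ones, or None.
- vision.grab_frame(name): name is "scene" or "top" or "wrist"; returns the picture (384x512x3 uint8, red, green, blue); there is no depth.
- vision.calibration(name): a dict with "mtx" (3x3 intrinsics, pixels), "extrinsics" (4x4, takes a point from world to camera coordinates); the wrist camera has in their place "T_tool_cam" (4x4, takes a point from camera to tool coordinates, whose origin is the TCP and whose axes are the flange's). Camera axes: x right, y up, looking along -z (the intrinsics and any distortion apply to the point x, -y, -z); pixel columns grow to the right and rows downward; lengths in m; the calibration is good to about 2 mm. A picture is of the moment at which its call begins: read the wrist's pose just before it. calibration takes no time and is no camera call.
A pose or a line that the arm cannot do raises robot.PlanningError and nothing moves.
- workorder.close_job(): hands the job in, once; it reports no verdict.
Trained networks look in the newest picture that a camera, given by its name, has taken for a name from the list of things; names that differ only in an ending like _2 or _b are one class to them, and where a whole thing is asked for, a point or a joint stands for the part that bears it (a point fixed in the world has none). Each returns a list of dicts, best first, with "p" (0 to 1); they miss things now and then, are a little off and sometimes report something else, mostly with a low value. They report only what shows in the picture. A call takes as long as a camera call. They do not tell look-alikes from the thing itself.
- recognise(label, camera): "rect" ([centre column, centre row, width, height] in pixels, round what is visible of it).
Readings, each from a call of its own:
- robot.current_time_s(): time.
- robot.current_joint_positions(): joint angles.
- robot.current_dq(): joint speeds.
- robot.current_joint_torque(): joint torques, N m.
- robot.current_tool_pos(): TCP position.
- robot.current_eef_rot(): TCP orientation.
- robot.current_contact_force(): force on the tool from outside, world axes, zero at the start.
- robot.current_torque(): the same for the moment, N m.
- robot.current_finger_gap(): opening from 0.0 (shut) to 1.0 (fully open).
Only numpy, scipy, OpenCV 4.12 (cv2) and the standard library are available. Lean on these libraries where they do the work, as an engineer would, in place of code of your own. Each camera call takes 0.05 s, during which the arm holds its last target. There are 200 camera calls.

### The job

Put all three sample beakers (blue, orange, green) upside down over the free peg of the drying stand, nested one over another in a single upright stack pushed fully home, in any order. Do not knock over or push away the bottle or the pen pot.

Things in the scene. Friction and masses are not known exactly. Their poses are not given: they have to be found in the camera images.
- beaker_blue: Blue round plastic beaker, 95 mm tall. Lowest 28 mm: solid straight foot, 52 mm across; then a step to 62 mm and a cone widening to 86 mm at the open rim. Wall 2.5 mm. Origin: centre of the foot's underside; z axis runs from foot to rim. Starts lying in the cradle, z along the cradle's +x and 35 degrees below level, rim low.
- beaker_orange: Orange beaker, same shape, origin and axes as the blue one. Inside: floor 28 mm above the underside, 57 mm across there, 81 mm at the rim. About 90 g. Starts upside down on its rim on the bench (z axis down, origin 95 mm up), close to the bottle.
- beaker_green: Green beaker, same shape, origin and axes as the blue one. Fully nested over another, its inner floor rests on the other's foot, so their origins are 28 mm apart, with 2 mm play all round. Starts upside down on its rim on the bench (z axis down, origin 95 mm up), close to the pen pot.
- stand: Fixed white drying stand. Origin on the bench under the free peg's axis; x points to the rear peg. Plate 12 mm thick, 106 mm wide in y, from x -65 to +150 mm. The rear peg at x +95 mm is occupied by an upturned clear measuring cylinder, fixed, up to 54 mm across, its top 146 mm above the bench.
- peg_foot (a point): On the axis of the free grey upright peg, at the plate's top face 12 mm above the bench. Peg 20 mm across, head 48 mm across from 44 to 51 mm above the plate, narrowing to 22 mm at the tip, 62 mm above it. An upside-down beaker rests with its rim on the plate, its origin 95 mm above this point, 4 mm play at the head.
- cradle: Fixed draining cradle: two sloping steel rails with upturned ends on a white plate 140 x 90 x 8 mm. Origin on the bench under the plate's centre; x points down the slope. The rails carry the beaker's cone from below; its foot sticks out free at the high end, the underside centred at x -45 mm, 115 mm above the bench.
- bottle: Bystander: white plastic bottle with a grey cap, 50 mm across, 118 mm tall, standing loose. Origin: centre of its underside.
- pen_pot: Bystander: grey pen pot with three pen ends, 54 mm across, 117 mm tall in all, standing loose. Origin: centre of its underside.
There are look-alikes about, which are no part of the job. There is more than one size of the stand; the one meant has the size given above.

How it is judged:
By the outcome, as a careful person would: the job done as asked, in the order asked, and still so for the second after the job is handed in, with the robot touching nothing.
It also fails if it takes over 72 s, if anything falls off the work surface, if the arm or the gripper's body presses on something with over 40 N, if the wrist force passes 120 N, or if a joint passes its speed limit or range.

## Working session

There is one attempt and no reset: what is moved stays moved. The work goes in short steps, each a Python script; the robot and the scene stay as the last script left them, time stands still between calls to the robot, and variables do not carry over. Pictures are saved under pics/ and viewed, about 8 in all and at most 12, crops included, and the job is handed in when it is done.

```bash
mkdir -p pics; ls; python3 - <<'E'
from station import robot, fingers, vision, workorder, recognise
import cv2,numpy as np
ims=[]
for c in("scene","top"):
    im=vision.grab_frame(c); cv2.imwrite(f"pics/{c}0.png",im[:,:,::-1]); 
    k=vision.calibration(c); print(c,{a:np.round(b,4).tolist() for a,b in k.items()})
    for l in("beaker_blue","beaker_orange","beaker_green","stand","cradle","bottle","pen_pot","peg_foot"):
        try: print(l,[(np.round(d["rect"],1).tolist(),round(d["p"],2)) for d in recognise(l,c)])
        except Exception as e: print(l,e)
    ims.append(im)
print({a:np.round(b,4).tolist() for a,b in vision.calibration("wrist").items()})
print(robot.current_time_s(),robot.tip_reach,robot.current_eef_rot())
for c,im in zip("ab",ims): cv2.imwrite(f"pics/{c}.png",cv2.resize(im[:,:,::-1],(800,600),interpolation=cv2.INTER_CUBIC))
E
```

```text
pics
scene {'mtx': [[353.7813, 0.0, 253.8546], [0.0, 353.7813, 188.3944], [0.0, 0.0, 1.0]], 'extrinsics': [[0.2972, 0.9546, 0.0186, -0.1442], [-0.6635, 0.1925, 0.723, 0.2869], [0.6866, -0.2273, 0.6906, -1.3624], [0.0, 0.0, 0.0, 1.0]]}
beaker_blue [([136.6, 203.7, 42.3, 43.8], 0.75)]
beaker_orange [([371.9, 183.0, 34.7, 38.2], 0.66)]
beaker_green [([293.4, 177.8, 24.6, 33.9], 0.68)]
stand [([220.9, 179.8, 22.9, 38.3], 0.79), ([138.4, 294.2, 54.0, 63.6], 0.65), ([222.1, 244.8, 45.5, 67.6], 0.61)]
cradle [([142.8, 233.3, 48.3, 39.2], 0.93), ([222.1, 246.6, 44.3, 72.0], 0.69)]
bottle [([353.4, 162.4, 16.2, 38.9], 0.67)]
pen_pot [([298.6, 197.4, 23.2, 38.4], 0.74)]
peg_foot [([220.8, 244.9, 44.9, 71.5], 0.9), ([221.9, 176.8, 29.1, 36.2], 0.77), ([137.1, 293.8, 55.7, 60.3], 0.76)]
top {'mtx': [[448.289, 0.0, 254.8048], [0.0, 448.289, 186.1471], [0.0, 0.0, 1.0]], 'extrinsics': [[-0.0072, -0.9999, -0.0154, 0.0105], [0.9936, -0.0089, 0.1126, -0.5231], [-0.1128, -0.0145, 0.9935, -1.179], [0.0, 0.0, 0.0, 1.0]]}
beaker_blue [([378.9, 192.3, 38.6, 41.3], 0.74)]
beaker_orange [([128.3, 180.7, 35.2, 29.3], 0.86)]
beaker_green [([210.7, 206.4, 30.2, 34.0], 0.95)]
stand [([301.4, 157.2, 55.2, 87.3], 0.84), ([284.0, 245.8, 29.8, 61.1], 0.78), ([378.2, 127.7, 46.2, 57.6], 0.76), ([209.3, 205.9, 25.8, 29.0], 0.45)]
cradle [([375.5, 196.5, 47.6, 59.2], 0.7), ([379.4, 193.6, 35.2, 43.0], 0.21)]
bottle []
pen_pot [([216.6, 173.4, 26.6, 25.3], 0.74)]
peg_foot [([285.3, 243.2, 34.8, 59.3], 0.76), ([302.3, 154.9, 53.2, 87.4], 0.73), ([377.0, 126.7, 47.4, 56.2], 0.61)]
{'mtx': [[265.352, 0.0, 254.9585], [0.0, 265.352, 190.379], [0.0, 0.0, 1.0]], 'T_tool_cam': [[-0.0005, 0.9534, 0.3017, 0.0767], [1.0, 0.0002, 0.0011, 0.0005], [0.001, 0.3017, -0.9534, -0.1252], [0.0, 0.0, 0.0, 1.0]]}
0.9 0.017 [1.79999772e+02 7.27767579e-04 1.54062131e+02]
```

View pics/a.png

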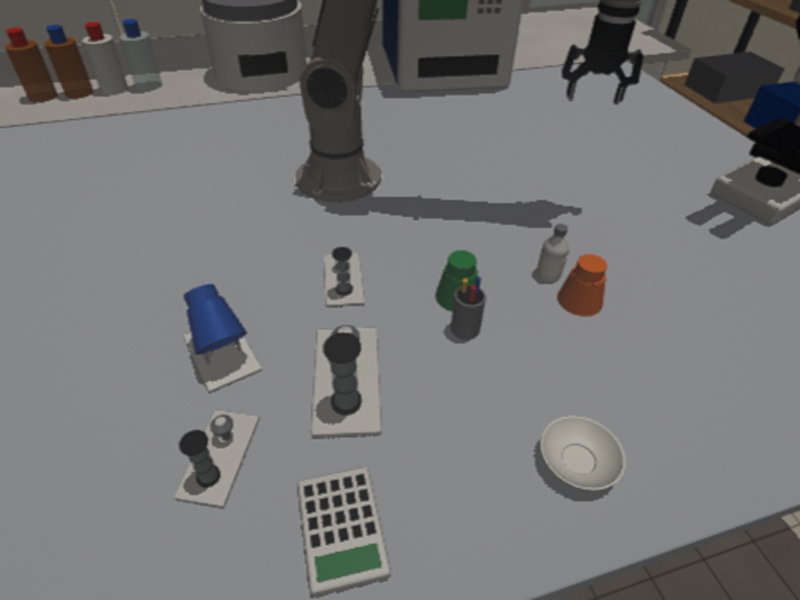

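View pics/b.png

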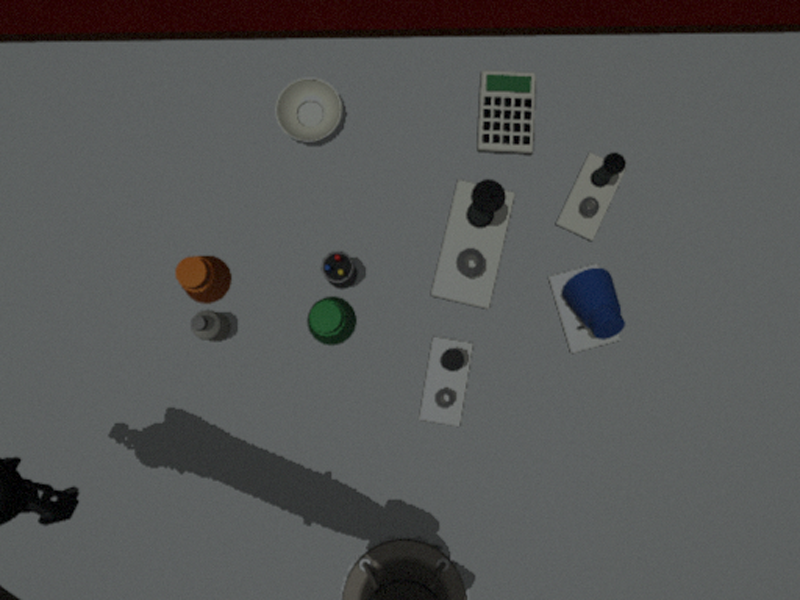

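Views: scene (a) shows three stands at (346,380), (343,275), (205,460), and top (b) shows them at (473,244), (446,380), (590,195). One each of the blue, orange and green beakers is visible. The only look-alikes are the smaller stands, so I'll measure the plates.

```bash
cat > h.py <<'E'
from station import robot, fingers, vision, workorder, recognise
import cv2,numpy as np
from scipy.spatial.transform import Rotation as Ro
def cam(c):
    k=vision.calibration(c)
    if c!="wrist": return k["mtx"],np.array(k["extrinsics"])
    T=np.eye(4);T[:3,:3]=Ro.from_euler("xyz",robot.current_eef_rot(),degrees=True).as_matrix();T[:3,3]=robot.current_tool_pos()
    return k["mtx"],np.linalg.inv(T@k["T_tool_cam"])
def unproj(uv,z,ME):
    M,E=ME; d=np.linalg.inv(M)@[uv[0],uv[1],1]; d=E[:3,:3].T@(d*[1,-1,-1]); o=-E[:3,:3].T@E[:3,3]
    return o+d*(z-o[2])/d[2]
def proj(p,ME):
    M,E=ME; q=(E@[*p,1])[:3]*[1,-1,-1]; q=M@q; return q[:2]/q[2]
E
python3 - <<'E'
from h import *
T=cam("top");S=cam("scene");s=.64
f=lambda u,v,z:np.round(unproj((u*s,v*s),z,T),3)
for n,c,z in(("big",[(457,181),(514,192),(490,308),(432,294)],.012),("sm",[(433,337),(473,342),(459,426),(420,418)],.012),("sm2",[(588,153),(625,170),(592,240),(556,224)],.012),("cradle",[(549,277),(597,263),(620,340),(571,352)],.008)):
    p=[f(*q,z) for q in c]; print(n,[q[:2].tolist() for q in p],"centre",np.mean(p,0),"sides",[round(float(np.linalg.norm(p[i]-p[(i+1)%4])),3) for i in range(4)])
for n,u,v,z in(("orange",194,272,.095),("green",330,318,.095),("peg",471,263,.074),("bluefoot",608,328,.115),("bottle",202,322,.118),("pot",338,266,.10),("cyl",488,195,.146)):
    p=f(u,v,z);print(n,p,"r",np.hypot(*p[:2]).round(3),"scene800",np.round(proj(p,S)/s))
E
```

```text
big [[0.721, -0.1], [0.7, -0.2], [0.494, -0.153], [0.519, -0.053]] centre [ 0.6085 -0.1265  0.012 ] sides [0.102, 0.211, 0.103, 0.207]
sm [[0.444, -0.053], [0.435, -0.123], [0.292, -0.096], [0.305, -0.029]] centre [ 0.369   -0.07525  0.012  ] sides [0.071, 0.146, 0.068, 0.141]
sm2 [[0.77, -0.334], [0.738, -0.398], [0.612, -0.335], [0.641, -0.273]] centre [ 0.69025 -0.335    0.012  ] sides [0.072, 0.141, 0.068, 0.143]
cradle [[0.548, -0.258], [0.572, -0.343], [0.436, -0.378], [0.416, -0.292]] centre [ 0.493   -0.31775  0.008  ] sides [0.088, 0.14, 0.088, 0.136]
orange [0.55  0.341 0.095] r 0.647 scene800 [589. 263.]
green [0.472 0.117 0.095] r 0.486 scene800 [457. 258.]
peg [ 0.564 -0.116  0.074] r 0.576 scene800 [344. 329.]
bluefoot [ 0.451 -0.327  0.115] r 0.557 scene800 [200. 290.]
bottle [0.466 0.319 0.118] r 0.565 scene800 [558. 228.]
pot [0.557 0.103 0.1  ] r 0.566 scene800 [469. 289.]
cyl [ 0.661 -0.138  0.146] r 0.675 scene800 [342. 346.]
```

The big stand measures about 211×103 mm, so it's the one meant. The peg is at about (0.566,-0.117) and agrees with the plate geometry. The cradle foot also matches. Next: an IK check, then a close look at the blue beaker.

```bash
cat >> h.py <<'E'
from scipy.optimize import minimize
COL={"blue":(100,130),"orange":(3,22),"green":(45,85)}
def down(yaw): return [180,0,yaw]
def axrot(yaw,dip):  # tool z along heading yaw, dip below level, tool x upward
    y,a=np.radians([yaw,dip]); z=np.array([np.cos(y)*np.cos(a),np.sin(y)*np.cos(a),-np.sin(a)])
    Y=np.array([np.sin(y),-np.cos(y),0]); X=np.cross(Y,z)
    return Ro.from_matrix(np.c_[X,Y,z]).as_euler("xyz",degrees=True).tolist(), z
def hull(p,R,ME):
    a=np.linspace(0,2*np.pi,40,endpoint=False); pts=[]
    for r,z in((.026,0),(.026,.028),(.031,.028),(.043,.095)):
        for t in a: pts.append(proj(p+R@[r*np.cos(t),r*np.sin(t),z],ME))
    return cv2.convexHull(np.array(pts,np.float32))
def fit(col,p0,R,c,im,ME,zfix=True):
    h=cv2.cvtColor(im,cv2.COLOR_RGB2HSV); lo,hi=COL[col]
    m=cv2.inRange(h,(lo,110,30),(hi,255,255))
    H0=hull(np.array(p0),R,ME); box=np.zeros_like(m); cv2.fillPoly(box,[H0.astype(np.int32)],255)
    m&=cv2.dilate(box,np.ones((61,61)))
    def cost(d):
        g=np.zeros_like(m); cv2.fillPoly(g,[np.round(hull(np.array(p0)+[d[0],d[1],0],R,ME)*16).astype(np.int32)],255,cv2.LINE_AA,4)
        i=np.minimum(g,m).sum(dtype=float); return -i/np.maximum(g,m).sum(dtype=float)
    r=minimize(cost,[0,0],method="Nelder-Mead",options=dict(initial_simplex=[[0,0],[.012,0],[0,.012]],xatol=2e-4,fatol=1e-4))
    q=np.array(p0)+[r.x[0],r.x[1],0]; g=im.copy(); cv2.polylines(g,[hull(q,R,ME).astype(np.int32)],True,(255,0,255)); return q,-r.fun,g
E
python3 - <<'E'
from h import *
o,z=axrot(14.5,35); pf=np.array([.449,-.329,.115])
for n,p,r in(("bluepre",pf-z*.07,o),("blue",pf+z*.009,o),("orange",[.55,.341,.086],down(14.7)),("orange180",[.55,.341,.086],down(194.7)),("green",[.472,.117,.086],down(-9.5)),("green180",[.472,.117,.086],down(170.5)),("peg",[.566,-.117,.25],down(-13)),("peg180",[.566,-.117,.25],down(167)),("pegl",[.566,-.117,.098],down(-13))):
    j=robot.inverse_kinematics(list(p),r); print(n,None if j is None else np.round(j))
UP=Ro.from_euler("x",180,degrees=True).as_matrix()
Rb=Ro.from_euler("xyz",o,degrees=True).as_matrix()
for c in("top","scene"):
    im=cv2.imread(f"pics/{c}0.png")[:,:,::-1].copy()
    for col,p,R in(("orange",[.55,.341,.095],UP),("green",[.472,.117,.095],UP),("blue",pf,Rb)):
        q,s,_=fit(col,p,R,c,im,cam(c)); print(c,col,np.round(q,4),round(s,3))
E
```

```text
bluepre [ 30.  32.  54. 122. -81.  84.  53.]
blue [ 54.  28.  11. 121. -82.  59.  53.]
orange [-52.  39.  30.  83. -20.  64. -94.]
orange180 [-35.  36.   3.  82.  -2.  62.  73.]
green [ -45.   22.   36.  110.  -16.   53. -100.]
green180 [-31.  20.  18. 110.  -8.  51.  72.]
peg [-24.  27.  51.  83. -21.  80. -75.]
peg180 [-20.  25.  43.  83. -17.  79. 101.]
pegl [-22.  35.  47.  95. -28.  63. -70.]
top orange [0.5511 0.3461 0.095 ] 0.875
top green [0.4742 0.1264 0.095 ] 0.648
top blue [ 0.4507 -0.3292  0.115 ] 0.859
scene orange [0.5475 0.3487 0.095 ] 0.86
scene green [0.4004 0.1659 0.095 ] 0.207
scene blue [ 0.4484 -0.3271  0.115 ] 0.823
```

```bash
python3 - <<'E'
from h import *
lo=np.array([-154.91,-16.99,-72.82,7.12,-82.49,11.32,-174.64]);hi=np.array([154.91,109.72,74.43,147.25,262.49,116.49,174.64])
pf=np.array([.449,-.329,.115])
for dip in(35,45,55):
  for roll in(0,90,180,270):
    o,z=axrot(14.5,dip); o2=(Ro.from_euler("xyz",o,degrees=True)*Ro.from_euler("z",roll,degrees=True)).as_euler("xyz",degrees=True).tolist()
    for d in(-.07,.009):
        j=robot.inverse_kinematics((pf+z*d).tolist(),o2)
        print(dip,roll,d,None if j is None else (np.round(j),"margin",np.minimum(hi-j,j-lo).min().round(1)))
E
```

```text
35 0 -0.07 (array([ 30.,  32.,  54., 122., -81.,  84.,  53.]), 'margin', np.float64(1.1))
35 0 0.009 (array([ 54.,  28.,  11., 121., -82.,  59.,  53.]), 'margin', np.float64(0.3))
35 90 -0.07 (array([ 30.,  32.,  54., 122., -81.,  84., -37.]), 'margin', np.float64(1.1))
35 90 0.009 (array([ 54.,  28.,  11., 121., -82.,  59., -37.]), 'margin', np.float64(0.3))
35 180 -0.07 (array([  30.,   32.,   54.,  122.,  -81.,   84., -127.]), 'margin', np.float64(1.1))
35 180 0.009 (array([  54.,   28.,   11.,  121.,  -82.,   59., -127.]), 'margin', np.float64(0.3))
35 270 -0.07 (array([ 71.,  22.,   1., 121., -70.,  61., 136.]), 'margin', np.float64(12.8))
35 270 0.009 (array([ 71.,  28., -10., 121., -77.,  50., 140.]), 'margin', np.float64(5.7))
45 0 -0.07 (array([ 15.,  29.,  65., 119., -75.,  78.,  42.]), 'margin', np.float64(7.6))
45 0 0.009 (array([ 25.,  29.,  43., 120., -80.,  64.,  43.]), 'margin', np.float64(2.7))
45 90 -0.07 (array([ 15.,  29.,  65., 119., -75.,  78., -48.]), 'margin', np.float64(7.6))
45 90 0.009 (array([ 25.,  29.,  43., 120., -80.,  64., -47.]), 'margin', np.float64
[... 436 characters left out ...]
3.,  68.,  27.]), 'margin', np.float64(9.7))
55 0 0.009 (array([  5.,  35.,  65., 117., -76.,  69.,  33.]), 'margin', np.float64(6.5))
55 90 -0.07 (array([  7.,  24.,  65., 115., -63.,  68., -63.]), 'margin', np.float64(9.7))
55 90 0.009 (array([  5.,  35.,  65., 117., -76.,  69., -57.]), 'margin', np.float64(6.5))
55 180 -0.07 (array([   7.,   24.,   65.,  115.,  -63.,   68., -153.]), 'margin', np.float64(9.7))
55 180 0.009 (array([   5.,   35.,   65.,  117.,  -76.,   69., -147.]), 'margin', np.float64(6.5))
55 270 -0.07 (array([ 40.,  14.,  22., 114., -50.,  55., 106.]), 'margin', np.float64(31.0))
55 270 0.009 (array([ 44.,  21.,  11., 115., -56.,  45., 110.]), 'margin', np.float64(26.3))
```

```bash
python3 - <<'E'
from h import *
pf=np.array([.4495,-.3285,.115]); o,z=axrot(14.5,35)
robot.move_j([30,5,0,100,-40,65,30]); print(robot.current_tool_pos(),robot.current_time_s())
robot.move_j([71,20,1,121,-70,61,46]); print(robot.current_tool_pos())
j=robot.inverse_kinematics((pf-z*.07).tolist(),o); print(np.round(j,1))
robot.move_j(j); print(robot.current_tool_pos(),robot.current_time_s())
print(np.round(robot.inverse_kinematics((pf+z*.009).tolist(),o),1))
ME=cam("wrist"); im=vision.grab_frame("wrist")
R=Ro.from_euler("xyz",o,degrees=True).as_matrix()
q,s,g=fit("blue",pf,R,"wrist",im,ME); print(q,s)
for p in(pf,pf+z*.009): 
    u=proj(p,ME).astype(int).tolist(); cv2.circle(g,u,3,(255,255,0),-1)
cv2.imwrite("pics/w1.png",g[:,:,::-1])
E
```

```text
[ 0.5471617  -0.09981422  0.34129453] 3.3083
[ 0.39646803 -0.34395571  0.17217521]
[ 71.   22.1   1.  120.8 -69.8  61.1  46.5]
[ 0.3952468  -0.34178467  0.1555844 ] 4.825
[ 66.2  28.   -3.5 121.  -78.6  53.1  51.4]
[ 0.45259637 -0.32930257  0.115     ] 0.9262761622499089
```

View pics/w1.png

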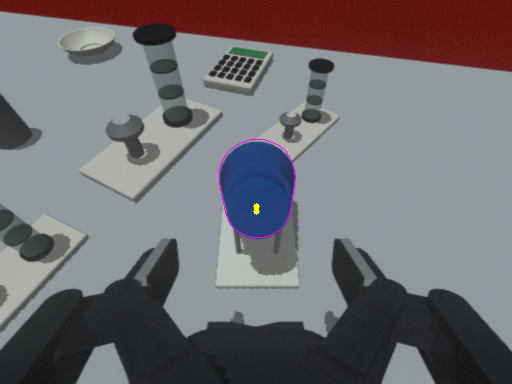

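The close view shows the blue foot face at (256,207), right on the projected grasp point. The big peg is at (125,130) with its tall cylinder at (165,90), and the smaller stands are elsewhere. Grasping now.

```bash
python3 - <<'E'
from h import *
pf=np.array([.450,-.3285,.115]); o,z=axrot(14.5,35)
print(robot.line_to((pf+z*.008).tolist(),o,velocity=.08,f_stop=12))
print(robot.current_tool_pos())
fingers.gripper_to(0.3,50); print("gap",robot.current_finger_gap()*85)
p=np.array(robot.current_tool_pos())
robot.line_to((p+[-.0,0,.13]).tolist(),velocity=.12)
print(robot.current_tool_pos(),robot.current_finger_gap()*85,robot.current_contact_force(),robot.current_time_s())
for P,y in(([.54,-.13,.28],-13),([.54,-.13,.28],167)):
    j=robot.inverse_kinematics(P,down(y)); print(y,None if j is None else np.round(j))
print(np.round(robot.current_joint_positions()))
im=vision.grab_frame("scene"); cv2.imwrite("pics/s1.png",cv2.resize(im[100:340,80:400,::-1],(800,600)))
E
```

```text
False
[ 0.45603109 -0.32745636  0.11053681]
gap 50.480576561702144
[ 0.45580346 -0.3269546   0.23969058] 50.428993695126096 [-0.20371522 -0.2828747  -1.59506305] 7.65
-13 [  38.   22.  -37.   81.   13.   82. -102.]
167 [ 29.  19. -23.  82.   7.  81.  83.]
[ 65.  14.  -2. 116. -67.  60.  30.]
```

View pics/s1.png

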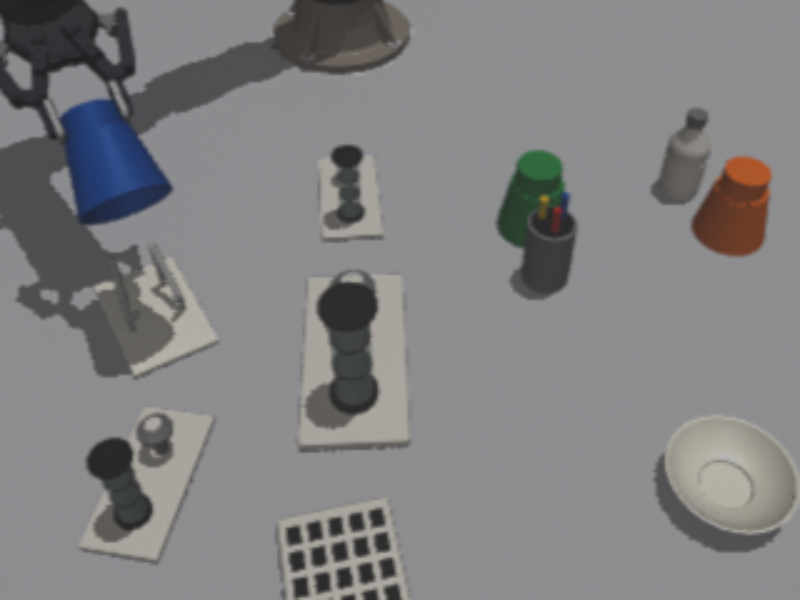

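Blue is held straight at the foot, and the scene is undisturbed. I'll cross-check the peg from the wrist picture, then place it.

```bash
python3 - <<'E'
from h import *
o,z=axrot(14.5,35); k=vision.calibration("wrist")
T=np.eye(4);T[:3,:3]=Ro.from_euler("xyz",o,degrees=True).as_matrix();T[:3,3]=[.3952468,-.34178467,.1555844]
ME=(k["mtx"],np.linalg.inv(T@k["T_tool_cam"]))
print("w1 peg head/stem",unproj((126,128),.059,ME),unproj((140,157),.012,ME))
robot.move_to([.53,-.12,.29],down(167))
print(robot.current_time_s(),robot.current_tool_pos(),np.round(robot.current_joint_positions()))
MEn=cam("wrist"); im=vision.grab_frame("wrist")
p=proj([.565,-.117,.074],MEn); print(p)
cv2.circle(im,p.astype(int).tolist(),3,(255,255,0),-1); cv2.imwrite("pics/w2.png",im[:,:,::-1])
E
```

```text
w1 peg head/stem [ 0.56927951 -0.11862494  0.059     ] [ 0.56298442 -0.12508307  0.012     ]
8.8833 [ 0.52875717 -0.12142118  0.28867959] [ 29.  18. -24.  83.   7.  81.  82.]
[264.33036922 193.31463198]
```

View pics/w2.png

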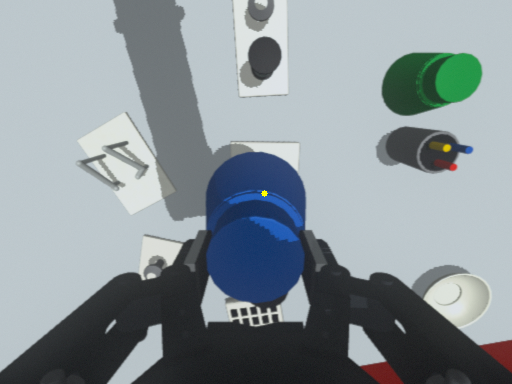

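```bash
python3 - <<'E'
from h import *
x,y=.566,-.117
robot.line_to([x,y,.21],down(167),velocity=.15)
print(robot.line_to([x,y,.094],velocity=.06,f_stop=10),robot.current_tool_pos(),robot.current_contact_force())
fingers.gripper_to(0.85); robot.pause(.2)
p=robot.current_tool_pos(); print(p)
robot.line_to([x,y,.26],velocity=.15)
robot.line_to([x-.06,y+.014,.26],velocity=.15)
UP=Ro.from_euler("x",180,degrees=True).as_matrix()
ME=cam("wrist"); im=vision.grab_frame("wrist")
q,s,g=fit("blue",[x,y,.107],UP,"wrist",im,ME); print(q,s,robot.current_time_s()); q,s,_=fit("green",[.474,.12,.095],UP,"wrist",im,ME); print("green",q,s)
cv2.imwrite("pics/w3.png",g[:,:,::-1])
E
```

```text
True [ 0.56619992 -0.11695322  0.10104305] [-0.15742678 -0.46543729  4.46092934]
[ 0.56471042 -0.11686734  0.09917424]
[ 0.56753411 -0.11623615  0.107     ] 0.8907345020140953 13.6917
green [0.47672702 0.12229068 0.095     ] 0.7482637234608348
```

View pics/w3.png

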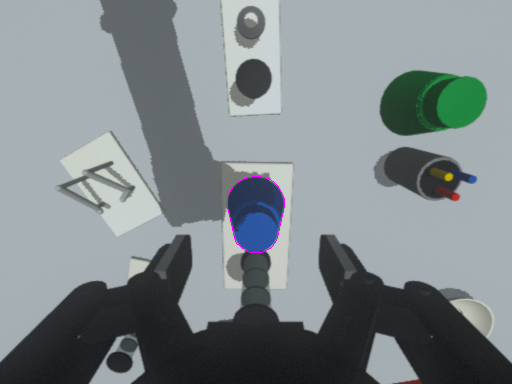

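Blue is home and upright: it is on the peg at (256,215) and the fit agrees with the peg estimate. Next is green.

```bash
python3 - <<'E'
from h import *
robot.move_to([.44,.12,.25],down(170.5))
UP=Ro.from_euler("x",180,degrees=True).as_matrix()
ME=cam("wrist"); im=vision.grab_frame("wrist"); cv2.imwrite("pics/gr.png",im[:,:,::-1])
h=cv2.cvtColor(im,cv2.COLOR_RGB2HSV); u,v=proj([.474,.12,.095],ME).astype(int); print(u,v,h[v,u-20:u+21:10].tolist(),h[v-60:v+61:10,u].tolist())
q,s,g=fit("green",[.474,.12,.095],UP,"wrist",im,ME); print(q,s,robot.current_time_s())
for z,t in((.12,"pen_pot"),):
    print([(unproj(d["rect"][:2],.06,ME),d["p"]) for d in recognise(t,"wrist")])
cv2.imwrite("pics/w4.png",g[:,:,::-1])
E
```

```text
261 207 [[81, 33, 147], [67, 133, 86], [69, 181, 134], [68, 152, 92], [69, 173, 131]] [[101, 20, 180], [69, 110, 86], [70, 129, 83], [69, 145, 100], [68, 124, 82], [69, 152, 82], [69, 181, 134], [69, 182, 133], [69, 169, 125], [100, 11, 67], [90, 12, 64], [90, 15, 52], [113, 19, 54]]
[0.47577118 0.12274081 0.095     ] 0.8201490778220517 14.6667
[(array([0.56421201, 0.10444264, 0.06      ]), 0.87)]
```

View pics/w4.png

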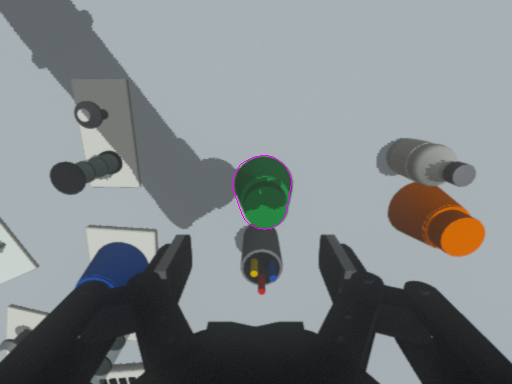

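```bash
cat >> h.py <<'E'
def pick(x,y,yaw,z=.088):
    robot.line_to([x,y,.15],down(yaw),velocity=.2)
    print("stop",robot.line_to([x,y,z],velocity=.08,f_stop=10),robot.current_tool_pos())
    fingers.gripper_to(0.3,50); print("gap mm",robot.current_finger_gap()*85)
    robot.line_to([x,y,.27],velocity=.15); print("gap mm",robot.current_finger_gap()*85)
def place(x,y,zend,yaw=167):
    robot.move_to([x,y,.27],down(yaw))
    print("stop",robot.line_to([x,y,zend-.006],velocity=.06,f_stop=10),robot.current_tool_pos(),"expect",zend)
    fingers.gripper_to(0.85); robot.pause(.2)
    robot.line_to([x,y,.28],velocity=.15); print(robot.current_time_s())
E
python3 - <<'E'
from h import *
pick(.475,.122,170.5)
place(.567,-.1165,.128)
robot.line_to([.507,-.1025,.28],velocity=.2)
UP=Ro.from_euler("x",180,degrees=True).as_matrix()
ME=cam("wrist"); im=vision.grab_frame("wrist")
q,s,g=fit("green",[.567,-.1165,.135],UP,"wrist",im,ME); print(q,s,robot.current_time_s())
cv2.imwrite("pics/w5.png",g[:,:,::-1])
im=vision.grab_frame("scene"); cv2.imwrite("pics/s2.png",cv2.resize(im[100:340,80:400,::-1],(800,600)))
E
```

```text
stop False [0.47545789 0.12226042 0.0884552 ]
gap mm 50.52201167582924
gap mm 49.8989085953847
stop True [ 0.56700431 -0.11648857  0.12906393] expect 0.128
22.8417
[ 0.56656567 -0.11586279  0.135     ] 0.7345418015916361 23.35
```

View pics/s2.png

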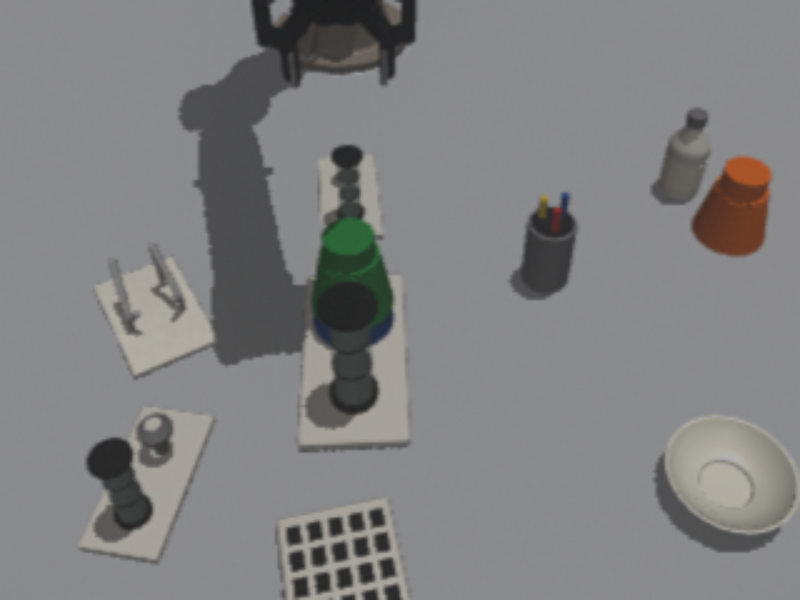

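Green is nested over blue, with only the blue rim showing below it, and the pen pot is untouched. Next, the orange one.

```bash
python3 - <<'E'
from h import *
robot.move_to([.52,.333,.25],down(194.7))
UP=Ro.from_euler("x",180,degrees=True).as_matrix()
ME=cam("wrist"); im=vision.grab_frame("wrist")
q,s,g=fit("orange",[.55,.345,.095],UP,"wrist",im,ME); print(q,s,robot.current_time_s())
print([(unproj(d["rect"][:2],.06,ME),d["p"]) for d in recognise("bottle","wrist")])
cv2.imwrite("pics/w6.png",g[:,:,::-1])
E
```

```text
[0.55061035 0.34780374 0.095     ] 0.9110891017547506 25.0583
[(array([0.46507774, 0.32776747, 0.06      ]), 0.63)]
```

View pics/w6.png

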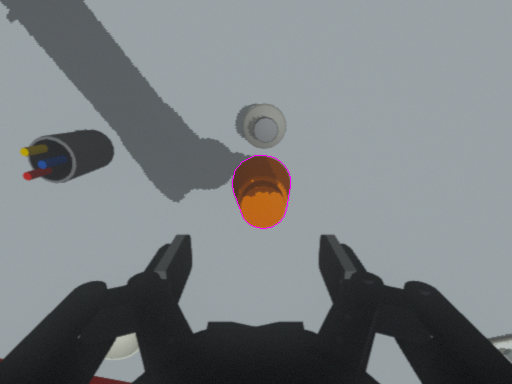

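The fit on the orange beaker is clean. The bottle is at (265,125), off to the side away from the jaws.

```bash
python3 - <<'E'
from h import *
pick(.5505,.347,194.7)
place(.567,-.116,.156)
robot.line_to([.487,-.098,.30],velocity=.2)
UP=Ro.from_euler("x",180,degrees=True).as_matrix()
ME=cam("wrist"); im=vision.grab_frame("wrist")
q,s,g=fit("orange",[.567,-.116,.163],UP,"wrist",im,ME); print(q,s,robot.current_time_s())
im=vision.grab_frame("scene"); a=cv2.resize(im[100:340,80:400,::-1],(400,300)); b=cv2.resize(g[:,:,::-1],(400,300)); cv2.imwrite("pics/s3.png",np.hstack([a,b]))
E
```

```text
stop False [0.55076988 0.34743557 0.08850636]
gap mm 50.492705706850224
gap mm 50.087041526943956
stop True [ 0.56693592 -0.11592724  0.15710999] expect 0.156
33.3167
[ 0.56669412 -0.11672748  0.163     ] 0.929907217701521 33.9417
```

View pics/s3.png

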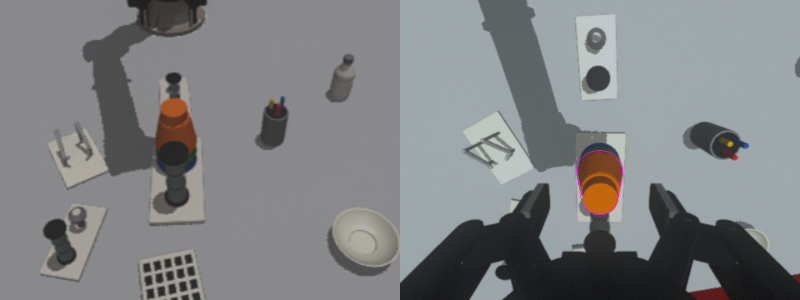

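The stack looks straight. I'll press it lightly with shut fingers, which seats it and also measures its top (0.163 m expected), and then hand in.

```bash
python3 - <<'E'
from h import *
fingers.gripper_to(0.0,20)
robot.line_to([.567,-.1165,.23],down(167),velocity=.2)
print(robot.line_to([.567,-.1165,.170],velocity=.04,f_stop=15),robot.current_tool_pos()[2]-robot.tip_reach)
robot.line_to([.567,-.1165,.26],velocity=.15); robot.line_to([.487,-.098,.30],velocity=.2)
UP=Ro.from_euler("x",180,degrees=True).as_matrix()
ME=cam("wrist"); im=vision.grab_frame("wrist")
print(fit("orange",[.567,-.116,.163],UP,"wrist",im,ME)[:2],robot.current_time_s())
for l,c in(("bottle","scene"),("pen_pot","scene")):
    vision.grab_frame(c); print(l,[(np.round(d["rect"]),d["p"]) for d in recognise(l,c)][:1])
workorder.close_job()
E
```

```text
True 0.163158603117874
(array([ 0.55695776, -0.11330029,  0.163     ]), np.float64(0.4864230877889985)) 37.8667
bottle [(array([354., 163.,  21.,  34.]), 0.66)]
pen_pot [(array([298., 198.,  23.,  42.]), 0.89)]
the job is handed in; nothing more can be done
```

The last wrist fit disagrees with the earlier one. The shut fingers may be blocking the view, so I'll check in one picture.

```bash
python3 - <<'E'
from h import *
a=vision.grab_frame("scene")[100:340,80:400,::-1]; b=vision.grab_frame("wrist")[:,:,::-1]
cv2.imwrite("pics/end.png",np.hstack([cv2.resize(a,(400,300)),cv2.resize(b,(400,300))]))
E
```

```text
the job is handed in; nothing more can be done
```

All three beakers are upside down on the big stand's free peg, nested with blue at the bottom, then green, then orange. I handed the job in at about 38 s, with the gripper clear of everything.

**Checks that agreed:**
- **Seating:** each beaker stopped within about 2 mm of its fully-home height. A final press of about 15 N with shut fingers met the top of the stack at 163.2 mm; 163 mm was expected.
- **Alignment before the press:** the wrist picture fitted an upright stack (0.93 overlap), and its centre was within about 1 mm of where I aimed.
- **Bystanders:** the bottle and pen pot were still at their starting positions in the last scene picture.

**Check that disagreed:** the wrist fit after the press was poor, with 0.49 overlap and an apparent 10 mm shift. The probable cause is the shut fingers standing in front of the stack in that picture. I couldn't confirm this, because the cameras refuse calls after hand-in and I had not viewed that picture before. The press height of 163.2 mm still points to a fully seated stack.

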